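# Brace the terminal box, free its cover if bolted, hold it open

## Robot

A 6-joint arm with a two-finger parallel gripper is mounted at the origin on a cart in front of the work surface, level with it; the furniture and walls round the work are solid. World frame = base frame: x ahead of the robot, y to its left, z up, the work surface at z = 0. Lengths are in m, angles in degrees, forces in N, time in s.
With the tool pointing down it reaches from about 0.4 to 0.825 m from the base axis. Payload 7 kg.
Tool frame: the origin (TCP) lies midway between the tips of the shut fingers; the grasp point (between the pads) lies 19 mm behind it; y points along the fingers, z is the direction in which the jaws open and shut, and the axes are right-handed (so a half turn about y gives the same grasp; the last joint's range is limited). The gripper opens to 88 mm and grips with 3 to 60 N. Pads are 19 mm wide; open, the fingers measure 130 mm over their backs; the gripper's body (78 mm by 193 mm) begins 47 mm behind the grasp point.
Start: joints at [-51.159, 20.546, 0.682, 0, -70.136, -16.507], TCP at [0.256, -0.624, 0.227] pointing down, gripper open.
Joint ranges: [-176.03, 176.03], [-82.01, 121.73], [-58.28, 71.71], [-173.87, 95.51], [-174.79, -0.11], [-173.66, 173.66]. Speed limits (degrees/s): [136.94, 136.94, 172.46, 180, 180, 180].

## Interface

Orientations are given as [roll, pitch, yaw] about the fixed x, y, z axes, in that order (R = Rz(yaw) Ry(pitch) Rx(roll)).
In Python, from plant import ctrl gives the robot as it stands.
- The arm moves only by the tool step_arm, never from a script. Its argument "rows" is a list that holds one entry, the list of rows, each a list of 7 numbers: the gripper command: -1 is shut, 1 is fully open, values between are in proportion, then the shift along the world's x, y, z in cm, then the turn, a rotation vector about the world's x, y, z in degrees. In form: [[[fingers, tx, ty, tz, rx, ry, rz], ...]]. A call has 1 to 12 rows; each row shifts and turns the commanded pose from where the row before left it; what a row does not reach is not made up. A row lasts 1/8 s, in which the tool goes at most 62.5 mm and 10.7 degrees, less where a joint would pass 70% of its speed; a pose out of reach is approached as far as the arm can. A call is refused whole if a number of a shift passes 6.25 or a number of a turn 10.7, either way. A call with a gripper value outside its range is refused whole. The fingers move at their own pace and stop on an object; the grip force is fixed at half the most. Time passes only in rows, so rows that do not move let the fingers close. It gives the time, the measured TCP pose, the force and the opening at its end, in the units of the state.
- ctrl.get_obs(): the state, without advancing time (a new reading comes with each control period).
- ctrl.snapshot(name): name is "scene" or "top" or "wrist"; returns the picture (400x640x3 uint8, blue, green, red); there is no depth.
- ctrl.camera_params(name): a dict with "vertical_fov" (degrees; the focal length in pixels is half the picture's height over the tangent of half this angle, whatever the lens; pixels are square), "cx", "cy" (the principal point, pixels), "rvec" (rotation vector, rad) and "tvec" (3), from world to camera coordinates, as OpenCV has them. Camera axes: x right, y down, z forward; pixel columns grow to the right and rows downward; lengths in m; the calibration is good to about 2 mm. A picture is of the moment at which its call begins: read the wrist's pose just before it. camera_params takes no time and is no camera call; for the wrist camera it gives the pose at the moment of the call.
- ctrl.close_job(): hands the job in, once; it reports no verdict.
The state is a dict: "clock": time; "joint_pos": joint angles; "qvel": joint speeds; "tau": joint torques, N m; "tool_pos": TCP position; "orientation": TCP orientation; "force": force on the tool from outside, world axes, zero at the start; "moment": the same for the moment, N m; "opening": finger opening in m.
Only numpy, scipy, OpenCV 4.12 (cv2) and the standard library are available. Lean on these libraries where they do the work, as an engineer would, in place of code of your own. Each camera call takes 0.05 s, during which the arm holds its last target. There are 200 camera calls.

## Task

Slide the loose terminal box along the bench until it is flush against both steel bench stops, so that it is braced. Then tug its cover up gently by the pull to learn whether the sliding bolt has it: if it is caught, let it down, push the bolt back by its knob to free it and return to the pull; if it comes freely, just carry on. Raise the cover well open, to about 65 degrees, and finish while still holding it there by the pull (it would fall shut) so that the board inside can be inspected, with the box still flush against its stops; do not tip the box off the bench or knock the things round about away.

Things in the scene. Friction and masses are not known exactly. Their poses are not given: they have to be found in the camera images.
- fence: bench stops, screwed down: two dark steel bars 15 mm thick, 24 mm high, an L open to the robot and the right. Origin on the bench where the inner faces would meet; x (about away from the robot) points square into the rear stop's face (x = 0, y = -125 to -15 mm), y (about to the left) into the left stop's face (y = 0, x = -82 to -12 mm). The box belongs at x < 0, y < 0
- box: grey metal terminal box, loose, about 1.6 kg: 105 (x) by 155 (y) by 60 mm high. Origin under its centre, x to its hinged back, y to its left. The right-hand 36 mm is the bolt housing, its flat deck 60 mm high; the rest is the bay, cover top 62 mm high. Starts 12 to 30 mm short of the stops, up to 0.07 rad askew; back goes on the rear stop, left side on the left stop; push 7 to 14 N
- box_corner (a point): lower rear left corner of the box, at (52.5, 77.5, 0) mm in the box's frame; with the box flush it lies at the origin of the fence. Two black cable glands stick out 15 mm from the box's back, above the stop
- cover (a joint): angle of the cover, rad: 0 shut, 1.35 at its stop, 65 degrees = 1.13. Aluminium, 105 x 118 x 5 mm, hinged along the box's back; its weight (1 N at the pull) always closes it. Caught by the bolt it still rises about 0.04 rad (6 mm at the pull) and stops; past 0.08 it is free. Pulling a caught cover up with more than about 5 N tips the box
- cover_hinge (a point): on the cover's hinge axis, at the middle of the cover: (48.5, 18.5, 60) mm in the box's frame; the axis is parallel to the box's y
- pull: the cover's pull: black roller 14 mm thick, 26 mm long (along y), on a steel tongue 14 mm wide, 4 mm thick, 33 mm clear of the cover's front edge. Origin at the roller's centre, 141 mm from the hinge axis and level with it when shut: (-92.5, 18.5, 60) mm in the box's frame. The roller turns freely on its pin, so fingers that pinch it by its ends can keep pointing down as the cover rises
- bolt (a joint): how far the bolt is drawn back, m: slides to the rear (box's x) from 0 to 0.022 and stays where left; starts at 0.001 to 0.008; moves with 3 to 5 N. Whether it has caught the cover cannot be seen or told from this value: the strike hidden under the cover is set differently from box to box, so the bolt may or may not reach it. Drawn back all the way it always frees the cover
- bolt_knob (a point): centre of the top of the bolt's upright steel knob, 14 mm thick, top 26 mm above the deck (86 mm above the bench), at x = -19 mm plus the bolt's value, y = -59.5 mm in the box's frame
- parts_box: bystander: small lidded plastic box, blue lid, 53 x 75 x 26 mm, to the right of the stops; origin under its centre
- hex_keys: bystander: blue folding hex key set, 30 x 90 x 26 mm, to the right of the stops; origin under its centre
- screw_dish: bystander: round steel dish with screws, 90 mm wide, 18 mm high, nearer the robot, to the left of the box; origin under its centre
- fitting_1: bystander: small brass fitting with black collar, 26 mm high, to the left of the box; origin under its centre
- fitting_2: bystander: a second fitting like the first, near it
- dropper_bottle: bystander: white dropper bottle with an orange tip, 39 mm thick and 112 mm high, standing to the right behind the white slide fixture; origin under its centre
- pliers: bystander: side cutters with red handles, 58 x 160 x 14 mm, near the bench's front edge; origin under their centre

How it is judged:
By the outcome, as a careful person would: the job done as asked, in the order asked, and still so for the second after the job is handed in, while the arm keeps its last pose, push and grip.
It also fails if it takes over 70 s, if anything falls off the work surface, if the arm or the gripper's body presses on something with over 40 N, if the wrist force passes 120 N, or if a joint passes its speed limit or range.

## Working session

There is one attempt and no reset: what is moved stays moved. The work goes in short steps, Python scripts to look and compute and a tool call to move; the robot and the scene stay as the last step left them, time stands still between calls to the robot, and variables do not carry over. Pictures are saved under pics/ and viewed, about 8 in all and at most 12, crops included, and the job is handed in when it is done.

Besides the shell and the picture viewer there is one more tool, called after "Request:" as name(argument=value, ...) on one line, values as JSON. step_arm: Moves the arm, as the interface text tells. Its arguments: {"type":"object","properties":{"rows":{"type":"array"}},"required":["rows"]}

```bash
mkdir -p pics; ls
python3 - <<'E'
from plant import ctrl
import cv2
for n in("scene","top"):
    im=ctrl.snapshot(n);cv2.imwrite(f"pics/{n}0.png",im);print(n,ctrl.camera_params(n))
print(ctrl.get_obs())
E
```

```text
pics
scene {'vertical_fov': 52.74415198326511, 'cx': 314.59420381673016, 'cy': 200.07357932721143, 'rvec': array([ 0.75346227, -2.55516386,  1.16751977]), 'tvec': array([0.51881496, 0.12332557, 0.91580357])}
top {'vertical_fov': 43.40186293196869, 'cx': 323.3898274860773, 'cy': 204.8502776464069, 'rvec': array([ 2.14680663, -2.12956825,  0.14261011]), 'tvec': array([0.18369911, 0.48768424, 1.50325015])}
{'clock': 0.1, 'joint_pos': array([-5.11606446e+01,  2.05873453e+01,  6.39946167e-01, -1.70338821e-02,
       -7.01356141e+01, -1.65069132e+01]), 'qvel': array([-0.03898516, -0.14572719,  0.12740897,  0.18171532, -0.06561972,
       -0.1048678 ]), 'tau': array([-1.55629525e-03, -5.84161663e+01,  2.93749702e+01,  7.01544374e+00,
        1.01259223e-02, -6.89319177e-05]), 'tool_pos': array([ 0.25629835, -0.62398764,  0.22572544]), 'orientation': array([-8.99158578e+01,  8.23483679e-03,  2.23266486e+01]), 'force': array([0.54715725, 0.08197055, 0.18906586]), 'moment': array([0.01181763, 0.01429601, 0.03562386]), 'opening': 0.08750231517944787}
```

View pics/top0.png

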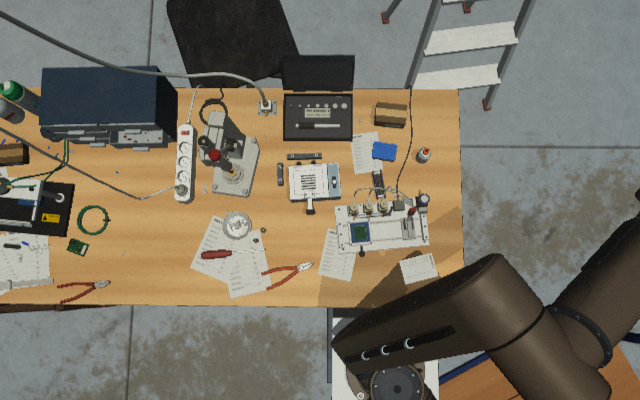

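View pics/scene0.png

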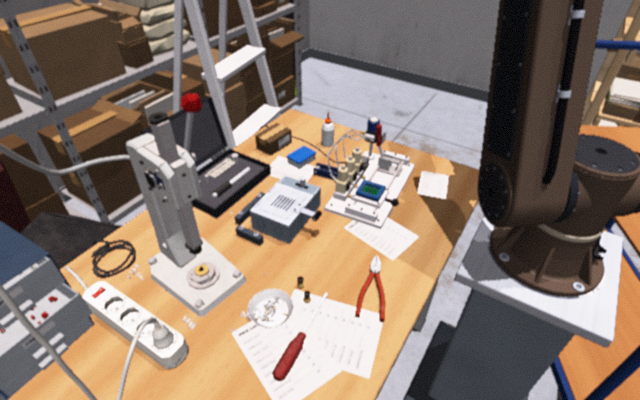

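```bash
cat > h.py <<'E'
from plant import ctrl
import cv2, numpy as np
def cam(p):
    f=200/np.tan(np.radians(p["vertical_fov"]/2))
    return np.array([[f,0,p["cx"]],[0,f,p["cy"]],[0,0,1]]),cv2.Rodrigues(np.array(p["rvec"]))[0],np.array(p["tvec"])
def onplane(p,uv,z):
    K,R,t=cam(p); c=-R.T@t; out=[]
    for u,v in uv:
        d=R.T@np.linalg.inv(K)@[u,v,1]; out.append(c+d*(z-c[2])/d[2])
    return np.array(out)
def proj(p,X):
    K,R,t=cam(p); q=(K@(R@np.array(X,float).T+t[:,None])).T; return q[:,:2]/q[:,2:]
def obs():
    o=ctrl.get_obs(); print({k:np.round(o[k],4).tolist() for k in("clock","tool_pos","orientation","force","opening","joint_pos")})
E
python3 - <<'E'
from h import *
im=cv2.imread("pics/top0.png");p=ctrl.camera_params("top")
cv2.imwrite("pics/top0c.png",cv2.resize(im[140:280,260:440],None,fx=4.4,fy=4.2,interpolation=cv2.INTER_CUBIC)[:600])
print(onplane(p,[(315,183),(310,210)],.06).round(3).tolist(), onplane(p,[(237,225),(288,275),(424,155)],.0).round(3).tolist())
w=ctrl.camera_params("wrist");K,R,t=cam(w);print("wrist cam",-R.T@t,R.round(2).tolist(),w["vertical_fov"]);obs()
E
```

```text
[[0.55, 0.213, 0.06], [0.467, 0.228, 0.06]] [[0.426, 0.458, 0.0], [0.273, 0.295, 0.0], [0.654, -0.13, 0.0]]
wrist cam [ 0.18995476 -0.65152183  0.38325344] [[-0.38, 0.93, 0.0], [0.89, 0.36, 0.27], [0.25, 0.1, -0.96]] 64.42015193139056
{'clock': 0.1, 'tool_pos': [0.2563, -0.624, 0.2257], 'orientation': [-89.9159, 0.0082, 22.3266], 'force': [0.5472, 0.082, 0.1891], 'opening': 0.0875, 'joint_pos': [-51.1606, 20.5873, 0.6399, -0.017, -70.1356, -16.5069]}
```

View pics/top0c.png

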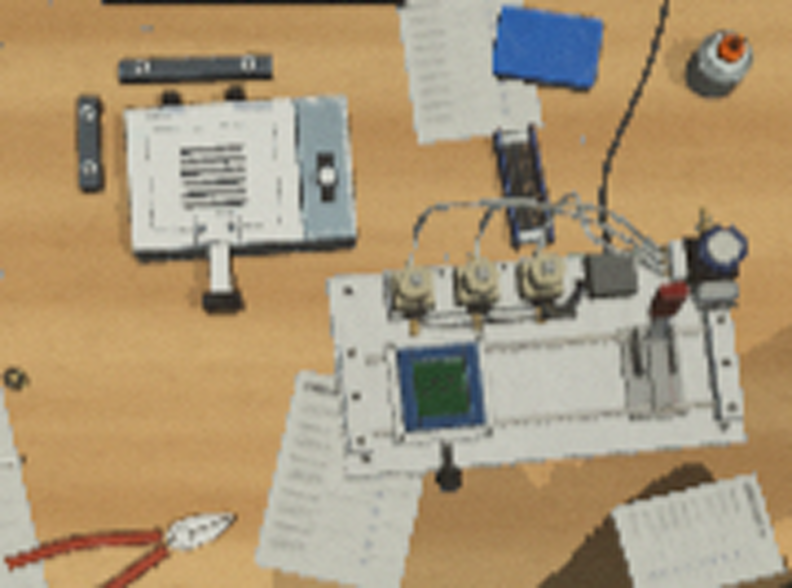

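Request:
step_arm(rows=[[[1, 5, 5.4, 1.5, 0, 0, -2], [1, 5, 5.4, 1.5, 0, 0, -2], [1, 5, 5.4, 1.5, 0, 0, -2], [1, 5, 5.4, 1.5, 0, 0, -2], [1, 5, 5.4, 1.5, 0, 0, -2], [1, 5, 5.4, 1.5, 0, 0, -2], [1, -1, 5.5, 0, 0, 0, -2], [1, -1, 5.5, 0, 0, 0, -2], [1, -1, 5.5, 0, 0, 0, -2], [1, -1, 5.5, 0, 0, 0, -2], [1, -1, 5.5, 0, 0, 0, 0], [1, -1, 5.5, 0, 0, 0, 0]]])

```text
clock: 1.6
tool_pos: [0.4453, -0.0232, 0.3014]
orientation: [-90.0, -0.0, 2.3]
force: [1.1, 1.4, 0.6]
opening: 0.0875
```

Request:
step_arm(rows=[[[1, -1, 5.5, 0, 0, 0, 0], [1, 0, 5.5, 0, 0, 0, 0], [1, 0, 4, 0, 0, 0, 0], [1, 0, 0, 0, 0, 0, 0]]])

```text
clock: 2.1
tool_pos: [0.4358, 0.1274, 0.301]
orientation: [-90.0, 0.0, 2.5]
force: [0.0, -0.5, 0.0]
opening: 0.0875
```

Run:
```python
from h import *
import json
obs()
p=ctrl.camera_params("wrist");im=ctrl.snapshot("wrist");cv2.imwrite("pics/w1.png",im)
json.dump({k:np.array(v).tolist() for k,v in p.items()},open("pics/w1.json","w"))
```

```text
{'clock': 2.1, 'tool_pos': [0.4358, 0.1274, 0.301], 'orientation': [-90.0127, 0.0426, 2.5285], 'force': [0.0483, -0.4534, 0.0082], 'opening': 0.0875, 'joint_pos': [41.2713, -3.4187, -18.4484, -0.0173, -75.0115, -128.7383]}
```

View pics/w1.png

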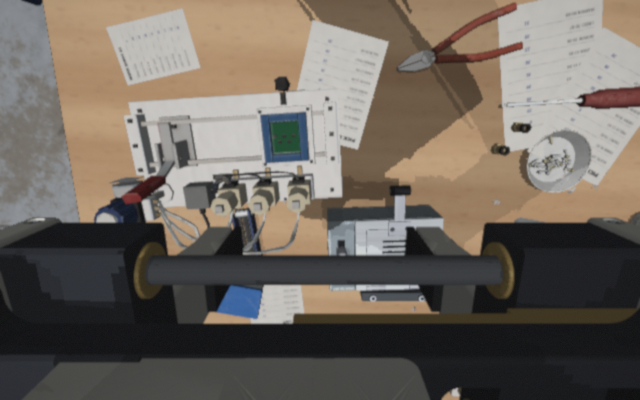

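Request:
step_arm(rows=[[[1, 5, 2, 0.5, 0, 0, 0], [1, 5, 2, 0.5, 0, 0, 0], [1, 5, 2, 0.5, 0, 0, 0], [1, 5, 1.5, 0.5, 0, 0, 0], [1, 5, 0, 0.5, 0, 0, 0], [1, 2.5, 0, 0, 0, 0, 0], [1, 0, 0, 0, 0, 0, 0], [1, 0, 0, 0, 0, 0, 0]]])

```text
clock: 3.15
tool_pos: [0.7109, 0.1991, 0.3261]
orientation: [-90.0, 0.0, 2.3]
force: [-0.5, -0.9, 0.6]
opening: 0.0877
```

Run:
```python
from h import *
import json
obs()
p=ctrl.camera_params("wrist");im=ctrl.snapshot("wrist");cv2.imwrite("pics/w2.png",im)
json.dump({k:np.array(v).tolist() for k,v in p.items()},open("pics/w2.json","w"))
```

```text
{'clock': 3.15, 'tool_pos': [0.7109, 0.1991, 0.3261], 'orientation': [-90.0197, 0.0485, 2.271], 'force': [-0.4696, -0.854, 0.5561], 'opening': 0.0877, 'joint_pos': [30.7061, 24.7075, 19.611, -0.0058, -84.9555, -118.4345]}
```

View pics/w2.png

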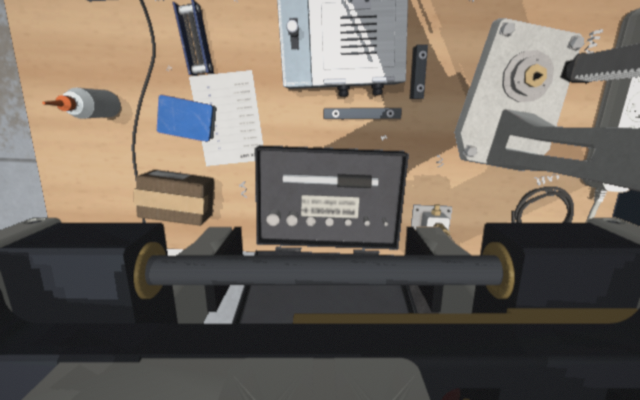

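Request:
step_arm(rows=[[[1, -5, 0.5, 0, 0, 0, 0], [1, -5, 0.5, 0, 0, 0, 0], [1, -2, 0, 0, 0, 0, 0], [1, 0, 0, 0, 0, 0, 0], [1, 0, 0, 0, 0, 0, 0]]])

```text
clock: 3.82
tool_pos: [0.591, 0.2102, 0.3273]
orientation: [-90.0, -0.1, 2.4]
force: [0.9, 0.4, -0.2]
opening: 0.0877
```

Run:
```python
from h import *
import json
obs()
p=ctrl.camera_params("wrist");im=ctrl.snapshot("wrist");cv2.imwrite("pics/w3.png",im)
json.dump({k:np.array(v).tolist() for k,v in p.items()},open("pics/w3.json","w"))
cv2.imwrite("pics/w3c.png",cv2.resize(im[0:220,240:480],None,fx=3.3,fy=2.7,interpolation=cv2.INTER_CUBIC))
```

```text
{'clock': 3.825, 'tool_pos': [0.591, 0.2102, 0.3273], 'orientation': [-89.9552, -0.0724, 2.3602], 'force': [0.8917, 0.3863, -0.2139], 'opening': 0.0877, 'joint_pos': [37.3885, 13.4367, 3.6767, 0.005, -80.155, -125.0292]}
```

View pics/w3c.png

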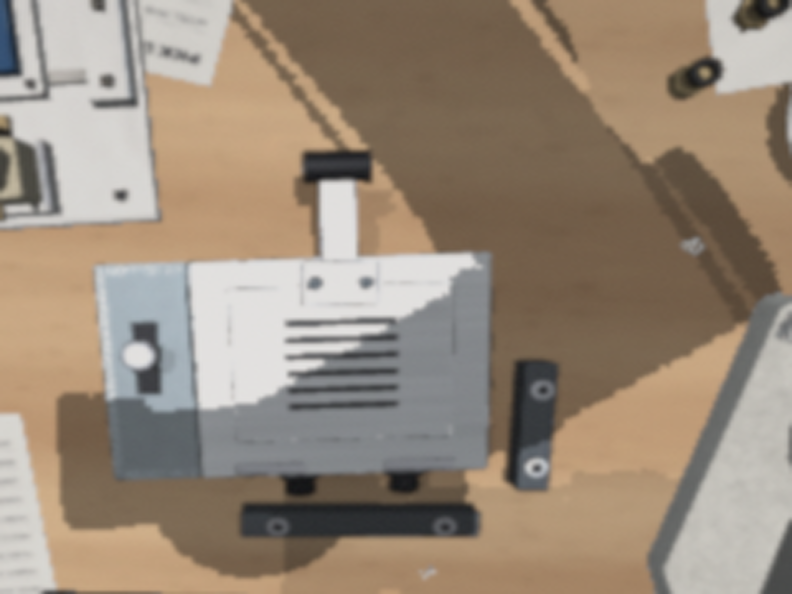

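```bash
cat > m.py <<'E'
from h import *
import json
p=json.load(open("pics/w3.json"))
c=lambda a:[(240+(x+.5)/3.3-.5,(y+.5)/2.7-.5) for x,y in a]
P=lambda a,z:onplane(p,c(a),z)[:,:2]
K,R,t=cam(p);print("cam",(-R.T@t).round(3))
q=np.vstack([P([(491,253),(488,467),(190,262),(202,476)],.062),P([(95,267),(115,479)],.060)])
m=np.array([[-52.5,77.5],[52.5,77.5],[-52.5,-40.5],[52.5,-40.5],[-52.5,-77.5],[52.5,-77.5]])/1e3
def kab(m,q):
    M=m-m.mean(0);Q=q-q.mean(0);a=np.arctan2((M[:,0]*Q[:,1]-M[:,1]*Q[:,0]).sum(),(M*Q).sum())
    Rm=np.array([[np.cos(a),-np.sin(a)],[np.sin(a),np.cos(a)]]);T=q.mean(0)-Rm@m.mean(0)
    print("resid mm",((m@Rm.T+T-q)*1e3).round(1).tolist());return a,Rm,T
a,Rb,Tb=kab(m,q);print("box",Tb.round(4),np.degrees(a).round(2))
for n,uv,z in(("knob",(138,356),.086),("pull",(337,165),.064)):
    x=P([uv],z)[0];print(n,x.round(4),"in box",(Rb.T@(x-Tb)*1e3).round(1))
print("top edges z24: rear",P([(242,506),(478,512),(242,534),(480,536)],.024).round(4).tolist())
print("left",P([(516,360),(509,487),(556,362),(549,489)],.024).round(4).tolist())
E
python3 m.py
python3 - <<'E'
import cv2,numpy as np
im=cv2.imread("pics/w3.png")
g=im.max(2)
b=((g<75)*255).astype(np.uint8)
n,l,s,ce=cv2.connectedComponentsWithStats(b)
for i in range(1,n):
    x,y,w,h,a=s[i]
    if 100<a<2500 and y<220 and 250<x<480:
        ct=cv2.findContours((l==i).astype(np.uint8),0,2)[0][0];print(s[i],cv2.minAreaRect(ct),cv2.approxPolyDP(ct,2,True)[:,0].tolist())
E
```

```text
cam [0.519 0.207 0.485]
resid mm [[-1.0, 0.9], [1.2, 0.6], [-0.5, -0.9], [1.1, 0.5], [-1.3, -0.8], [0.5, -0.2]]
box [0.5594 0.2171] 4.49
knob [0.5532 0.1567] in box [-10.9 -59.7]
pull [0.4661 0.2278] in box [-92.2  18. ]
top edges z24: rear [[0.6387, 0.1965], [0.6378, 0.3039], [0.6549, 0.197], [0.6517, 0.3061]]
left [[0.554, 0.3128], [0.6231, 0.3166], [0.5544, 0.3302], [0.6235, 0.3348]]
[332  56  20  12 194] ((341.4883117675781, 61.313232421875), (10.541930198669434, 19.649160385131836), 86.42366790771484) [[351, 56], [333, 57], [332, 67], [351, 66]]
[394 133  15  47 373] ((400.52789306640625, 156.109130859375), (12.610727310180664, 46.310577392578125), 4.085616588592529) [[402, 133], [396, 134], [396, 179], [396, 168], [406, 161], [407, 147], [402, 149], [399, 145], [401, 140], [408, 140], [408, 135]]
[313 186  71  13 783] ((348.0, 192.0), (12.0, 70.0), 90.0) [[313, 189], [313, 197], [320, 198], [322, 191], [327, 193], [326, 198], [371, 197], [373, 191], [378, 193], [377, 197], [383, 197], [383, 189], [380, 186], [325, 186]]
```

Request:
step_arm(rows=[[[0.5, -3, 0.7, -3, 0, 0, 0], [0.5, -3, 0.7, -3, 0, 0, 0], [0.5, -3, 0.6, -3, 0, 0, 0], [0.5, -3, 0.6, -3, 0, 0, 0], [0.5, 0, 0, -3, 0, 0, 0], [0.5, 0, 0, -3, 0, 0, 0], [0.5, 0, 0, -3, 0, 0, 0], [0.5, 0, 0, -3, 0, 0, 0], [0.5, 0, 0, -3, 0, 0, 0], [0.5, 0, 0, -2, 0, 0, 0], [0.5, 0, 0, 0, 0, 0, 0], [0.5, 0, 0, 0, 0, 0, 0]]])

```text
clock: 5.38
tool_pos: [0.4718, 0.2365, 0.0369]
orientation: [-90.0, -0.0, 2.3]
force: [-0.7, 0.2, 1.4]
opening: 0.0658
```

Request:
step_arm(rows=[[[0.5, 0, 0, -1, 0, 0, 0], [0.5, 0.8, 0, 0, 0, 0, 0], [0.5, 0.4, 0, 0, 0, 0, 0], [0.5, 0.4, 0, 0, 0, 0, 0], [0.5, 0.4, 0, 0, 0, 0, 0], [0.5, 0.4, 0, 0, 0, 0, 0], [0.5, 0, 0, 0, 0, 0, 0]]])

```text
clock: 6.25
tool_pos: [0.4949, 0.2363, 0.0264]
orientation: [-90.0, 0.0, 2.3]
force: [-3.4, 1.6, -0.2]
opening: 0.0658
```

Request:
step_arm(rows=[[[0.5, 0.4, 0, 0, 0, 0, 0], [0.5, 0.4, 0, 0, 0, 0, 0], [0.5, 0.4, 0, 0, 0, 0, 0], [0.5, 0.4, 0, 0, 0, 0, 0], [0.5, 0.3, 0, 0, 0, 0, 0], [0.5, 0.2, 0, 0, 0, 0, 0], [0.5, 0, 0, 0, 0, 0, 0]]])

```text
clock: 7.12
tool_pos: [0.5135, 0.2348, 0.0261]
orientation: [-90.1, 0.3, 2.3]
force: [-12.1, 0.0, 8.3]
opening: 0.066
```

Request:
step_arm(rows=[[[0.5, 0.2, 0, 0, 0, 0, 0], [0.5, 0.2, 0, 0, 0, 0, 0], [0.5, 0, 0, 0, 0, 0, 0]]])

```text
clock: 7.5
tool_pos: [0.5174, 0.2347, 0.0261]
orientation: [-90.1, 0.3, 2.3]
force: [-12.3, 0.1, 9.1]
opening: 0.0658
```

Run:
```python
from h import *
import json
obs()
p=ctrl.camera_params("top");im=ctrl.snapshot("top")
w=ctrl.snapshot("wrist")
a=cv2.resize(im[140:235,260:380],None,fx=4,fy=4,interpolation=cv2.INTER_CUBIC)
b=cv2.resize(w[150:330,200:440],(480,360))
cv2.imwrite("pics/c4.png",np.hstack([a[:360,:320],b]));cv2.imwrite("pics/w4.png",w);cv2.imwrite("pics/t4.png",im)
```

```text
{'clock': 7.5, 'tool_pos': [0.5174, 0.2347, 0.0261], 'orientation': [-90.1439, 0.2755, 2.254], 'force': [-12.2824, 0.1453, 9.1443], 'opening': 0.0658, 'joint_pos': [44.0758, 22.7231, -26.1694, -0.1157, -41.4088, -131.7344]}
```

View pics/c4.png

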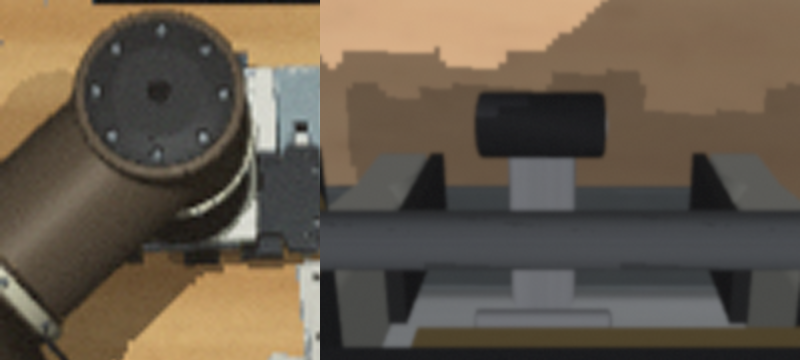

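Request:
step_arm(rows=[[[0.5, 0.2, 0, 0.1, 0, 0, 0], [0.5, 0.2, 0, 0.1, 0, 0, 0], [0.5, 0, 0, 0, 0, 0, 0]]])

```text
clock: 7.98
tool_pos: [0.5218, 0.2347, 0.0272]
orientation: [-90.1, 0.3, 2.2]
force: [-6.5, -1.2, -1.2]
opening: 0.0656
```

Request:
step_arm(rows=[[[0.5, 0.2, 0, 0, 0, 0, 0], [0.5, 0, 0, 0, 0, 0, 0]]])

```text
clock: 8.22
tool_pos: [0.5237, 0.2347, 0.0272]
orientation: [-90.1, 0.3, 2.2]
force: [-6.9, -0.7, -2.0]
opening: 0.0659
```

Request:
step_arm(rows=[[[0.5, 0.1, 0, 0, 0, 0, 0], [0.5, 0, 0, 0, 0, 0, 0]]])

```text
clock: 8.48
tool_pos: [0.5243, 0.2346, 0.0271]
orientation: [-90.2, 0.3, 2.3]
force: [-9.2, 0.9, 0.3]
opening: 0.0658
```

Request:
step_arm(rows=[[[0.5, 0.1, 0, 0, 0, 0, 0], [0.5, 0, 0, 0, 0, 0, 0]]])

```text
clock: 8.72
tool_pos: [0.5243, 0.2345, 0.027]
orientation: [-90.2, 0.4, 2.3]
force: [-13.8, 1.4, 1.7]
opening: 0.0655
```

Request:
step_arm(rows=[[[0.5, 0.1, 0, 0, 0, 0, 0], [0.5, 0, 0, 0, 0, 0, 0]]])

```text
clock: 8.98
tool_pos: [0.5244, 0.2343, 0.0268]
orientation: [-90.2, 0.5, 2.3]
force: [-17.4, 1.9, 3.2]
opening: 0.0657
```

Request:
step_arm(rows=[[[0.5, -1, 0, 0, 0, 0, 0], [0.5, -1.5, 0, 2, 0, 0, 0], [0.5, -1, 0, 5, 0, 0, 0], [0, 0, 0, 5, 0, 0, 0], [-1, 3, -4, 5, 0, 0, 0], [-1, 4, -5, 0, 0, 0, 0], [-1, 4.5, -4, 0, 0, 0, 0], [-1, 0, -0.5, -4, 0, 0, 0], [-1, 0, 0, -4, 0, 0, 0], [-1, 0, 0, -4, 0, 0, 0], [-1, 0, 0, 0, 0, 0, 0]]])

```text
clock: 10.35
tool_pos: [0.6028, 0.106, 0.07]
orientation: [-90.1, 0.3, 2.3]
force: [0.3, -0.1, 1.1]
opening: 0.0001
```

Run:
```python
from h import *
obs()
w=ctrl.snapshot("wrist");im=ctrl.snapshot("top");s=ctrl.snapshot("scene")
a=cv2.resize(s[100:260,200:440],(480,320),interpolation=cv2.INTER_CUBIC)
cv2.imwrite("pics/c5.png",np.hstack([a,cv2.resize(w[150:330,160:400],(320,320))]));cv2.imwrite("pics/w5.png",w)
```

```text
{'clock': 10.35, 'tool_pos': [0.6028, 0.106, 0.07], 'orientation': [-90.131, 0.2931, 2.2969], 'force': [0.2544, -0.1118, 1.1035], 'opening': 0.0001, 'joint_pos': [28.2285, 22.9084, -18.2198, -0.0137, -49.1927, -115.9223]}
```

View pics/c5.png

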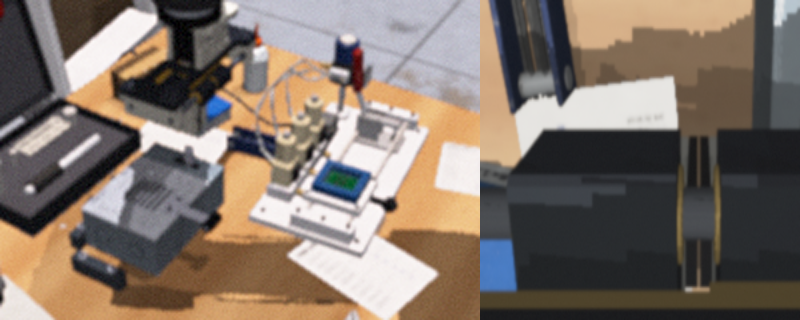

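Request:
step_arm(rows=[[[-1, 0, -0.4, -1.5, 0, 0, 0], [-1, 0, 0, -1.5, 0, 0, 0], [-1, 0, 0.5, 0, 0, 0, 0], [-1, 0, 0.4, 0, 0, 0, 0], [-1, 0, 0.4, 0, 0, 0, 0], [-1, 0, 0.4, 0, 0, 0, 0], [-1, 0, 0, 0, 0, 0, 0]]])

```text
clock: 11.38
tool_pos: [0.6048, 0.1205, 0.0429]
orientation: [-90.0, -0.0, 2.4]
force: [0.3, 0.5, 1.0]
opening: 0.0007
```

Request:
step_arm(rows=[[[-1, 0, 0.4, 0, 0, 0, 0], [-1, 0, 0.4, 0, 0, 0, 0], [-1, 0, 0, 0, 0, 0, 0]]])

```text
clock: 11.75
tool_pos: [0.6042, 0.1267, 0.0428]
orientation: [-90.1, 0.1, 2.3]
force: [0.3, -6.5, 2.3]
opening: 0.0006
```

Request:
step_arm(rows=[[[-1, 0, 0.3, 0, 0, 0, 0], [-1, 0, 0.3, 0, 0, 0, 0], [-1, 0, 0, 0, 0, 0, 0]]])

```text
clock: 12.12
tool_pos: [0.6042, 0.1323, 0.0428]
orientation: [-90.1, 0.1, 2.3]
force: [-0.5, -8.6, 3.5]
opening: 0.0
```

Request:
step_arm(rows=[[[-1, 0, 0.2, 0, 0, 0, 0], [-1, 0, 0.2, 0, 0, 0, 0], [-1, 0, 0, 0, 0, 0, 0]]])

```text
clock: 12.5
tool_pos: [0.6041, 0.1361, 0.0428]
orientation: [-90.1, 0.1, 2.3]
force: [0.7, -9.1, 2.6]
opening: 0.0006
```

Request:
step_arm(rows=[[[-1, 0, 0.2, 0, 0, 0, 0], [-1, 0, 0.2, 0, 0, 0, 0], [-1, 0, 0, 0, 0, 0, 0]]])

```text
clock: 12.88
tool_pos: [0.6041, 0.1401, 0.0428]
orientation: [-90.1, 0.1, 2.3]
force: [-0.3, -8.7, 3.7]
opening: 0.0005
```

Request:
step_arm(rows=[[[-1, 0, 0.2, 0, 0, 0, 0], [-1, 0, 0, 0, 0, 0, 0]]])

```text
clock: 13.12
tool_pos: [0.6041, 0.142, 0.0428]
orientation: [-90.1, 0.1, 2.3]
force: [0.9, -8.6, 3.0]
opening: 0.0006
```

Request:
step_arm(rows=[[[-1, 0, 0.1, 0, 0, 0, 0], [-1, 0, 0, 0, 0, 0, 0]]])

```text
clock: 13.38
tool_pos: [0.6041, 0.1429, 0.0428]
orientation: [-90.1, 0.1, 2.3]
force: [1.3, -9.0, 3.7]
opening: 0.0003
```

Request:
step_arm(rows=[[[-1, 0, 0.2, 0, 0, 0, 0], [-1, 0, 0, 0, 0, 0, 0]]])

```text
clock: 13.62
tool_pos: [0.6041, 0.145, 0.0428]
orientation: [-90.1, 0.1, 2.3]
force: [0.6, -9.8, 2.2]
opening: 0.0005
```

Request:
step_arm(rows=[[[-1, 0, 0.1, 0, 0, 0, 0], [-1, 0, 0, 0, 0, 0, 0]]])

```text
clock: 13.88
tool_pos: [0.6041, 0.1459, 0.0428]
orientation: [-90.2, 0.1, 2.3]
force: [1.8, -10.5, 3.4]
opening: 0.0005
```

Request:
step_arm(rows=[[[-1, 0, 0.1, 0, 0, 0, 0], [-1, 0, 0, 0, 0, 0, 0]]])

```text
clock: 14.12
tool_pos: [0.6041, 0.1469, 0.0428]
orientation: [-90.2, 0.1, 2.3]
force: [0.4, -9.7, 3.1]
opening: 0.0005
```

Request:
step_arm(rows=[[[-1, 0, 0.1, 0, 0, 0, 0], [-1, 0, 0, 0, 0, 0, 0]]])

```text
clock: 14.38
tool_pos: [0.6041, 0.1474, 0.0428]
orientation: [-90.2, 0.1, 2.3]
force: [1.0, -11.6, 3.0]
opening: 0.0002
```

Request:
step_arm(rows=[[[-1, 0, 0.1, 0, 0, 0, 0], [-1, 0, 0, 0, 0, 0, 0]]])

```text
clock: 14.62
tool_pos: [0.6039, 0.1475, 0.0428]
orientation: [-90.2, 0.2, 2.3]
force: [1.7, -16.0, 3.9]
opening: 0.0005
```

Request:
step_arm(rows=[[[-1, 0, 0.1, 0, 0, 0, 0], [-1, 0, 0, 0, 0, 0, 0]]])

```text
clock: 14.88
tool_pos: [0.6037, 0.1476, 0.0429]
orientation: [-90.3, 0.2, 2.3]
force: [1.2, -19.1, 6.4]
opening: 0.0006
```

Request:
step_arm(rows=[[[-1, 0, -0.5, 0, 0, 0, 0], [-1, 0, -1.5, 0, 0, 0, 0], [-1, 0, 0, 5, 0, 0, 0], [-1, 0, 0, 6, 0, 0, 0], [0, 0, 0, 6, 0, 0, 0], [0.3, 0.5, 3, 6, 0, 0, 0], [0.3, 0.5, 3, 5, 0, 0, 0], [0.3, 0, 3, 0, 0, 0, 0], [0.3, 0, 0, 0, 0, 0, 0], [0.3, 0, 0, 0, 0, 0, 0]]])

```text
clock: 16.12
tool_pos: [0.614, 0.2196, 0.3178]
orientation: [-90.0, 0.1, 2.4]
force: [-0.0, 0.7, 0.3]
opening: 0.0537
```

Run:
```python
from h import *
import json
obs()
p=ctrl.camera_params("wrist");im=ctrl.snapshot("wrist");cv2.imwrite("pics/w6.png",im)
json.dump({k:np.array(v).tolist() for k,v in p.items()},open("pics/w6.json","w"))
cv2.imwrite("pics/w6c.png",cv2.resize(im[0:220,240:480],None,fx=3.3,fy=2.7,interpolation=cv2.INTER_CUBIC))
```

```text
{'clock': 16.125, 'tool_pos': [0.614, 0.2196, 0.3178], 'orientation': [-90.0196, 0.0537, 2.3566], 'force': [-0.0411, 0.6783, 0.3313], 'opening': 0.0537, 'joint_pos': [36.7761, 16.1327, 6.0919, -0.0144, -80.0146, -124.417]}
```

View pics/w6c.png

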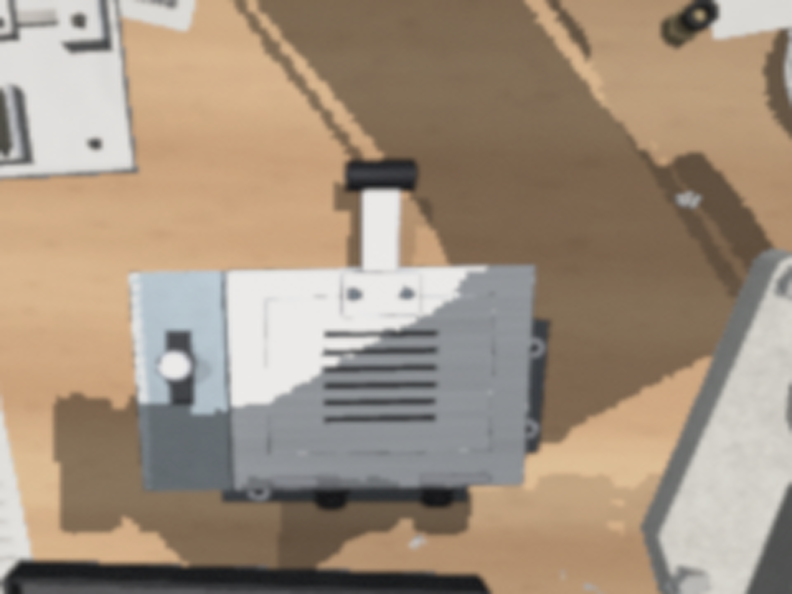

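```bash
sed -e 's/w3.json/w6.json/' -e '/top edges/d' -e '/print("left"/d' -e 's/(491,253),(488,467),(190,262),(202,476)/(535,266),(522,485),(227,271),(233,489)/' -e 's/(95,267),(115,479)/(135,272),(147,490)/' -e 's/(138,356)/(174,365)/' -e 's/(337,165)/(381,174)/' m.py > m6.py
cat >> m6.py <<'E'
f=lambda x:Rb.T@(x-Tb)*1e3
print("stop outer edges in box frame (want x=67.5 / y=92.5)",[f(x).round(1).tolist() for x in P([(225,501),(468,501),(549,320),(540,452)],.024)])
E
python3 m6.py
```

```text
cam [0.542 0.217 0.475]
resid mm [[-0.5, 1.4], [0.7, 1.6], [-0.7, -0.1], [0.6, 0.5], [-0.5, -2.0], [0.3, -1.4]]
box [0.5862 0.2408] 3.22
knob [0.5784 0.1803] in box [-11.2 -60. ]
pull [0.4929 0.2528] in box [-92.5  17.3]
stop outer edges in box frame (want x=67.5 / y=92.5) [[67.4, -46.5], [69.1, 61.4], [-26.1, 92.3], [42.6, 92.0]]
```

Request:
step_arm(rows=[[[0.5, -3, 1, -2, 0, 0, 0], [0.5, -3, 1, -2, 0, 0, 0], [0.5, -3, 1, -2, 0, 0, 0], [0.5, -2.4, 0, -2, 0, 0, 0], [0.5, 0, 0, -4, 0, 0, 0], [0.5, 0, 0, -4, 0, 0, 0], [0.5, 0, 0, -4, 0, 0, 0], [0.5, 0, 0, -4, 0, 0, 0], [0.5, 0, 0, -3, 0, 0, 0], [0.5, 0, 0, -2, 0, 0, 0], [0.5, 1, 0, 0, 0, 0, 0], [0.5, 0.7, 0, 0, 0, 0, 0]]])

```text
clock: 17.68
tool_pos: [0.5188, 0.25, 0.0293]
orientation: [-90.0, -0.1, 2.3]
force: [0.1, 0.6, 0.1]
opening: 0.0657
```

Request:
step_arm(rows=[[[0.5, 0.3, 0, 0, 0, 0, 0], [0.5, 0.2, 0, 0, 0, 0, 0], [0.5, 0, 0, 0, 0, 0, 0]]])

```text
clock: 18.05
tool_pos: [0.5218, 0.2502, 0.0292]
orientation: [-90.0, 0.0, 2.3]
force: [-5.6, 2.3, 2.8]
opening: 0.0657
```

Request:
step_arm(rows=[[[0.5, 0.1, 0, 0, 0, 0, 0], [0.5, 0.1, 0, 0, 0, 0, 0], [0.5, 0, 0, 0, 0, 0, 0]]])

```text
clock: 18.42
tool_pos: [0.5234, 0.2504, 0.0292]
orientation: [-90.0, 0.0, 2.4]
force: [-7.3, 3.9, 4.7]
opening: 0.0659
```

Request:
step_arm(rows=[[[0.5, 0.1, 0, 0, 0, 0, 0], [0.5, 0, 0, 0, 0, 0, 0]]])

```text
clock: 18.68
tool_pos: [0.5239, 0.2504, 0.0292]
orientation: [-90.0, 0.1, 2.4]
force: [-11.0, 3.4, 5.6]
opening: 0.0654
```

Request:
step_arm(rows=[[[0.5, 0.1, 0, 0, 0, 0, 0], [0.5, 0, 0, 0, 0, 0, 0]]])

```text
clock: 18.92
tool_pos: [0.5239, 0.2504, 0.0292]
orientation: [-90.0, 0.2, 2.4]
force: [-15.5, 5.2, 8.4]
opening: 0.0656
```

Request:
step_arm(rows=[[[0.5, -0.6, 0.1, 0.2, 0, 0, 0], [0.5, -1.5, 0.1, 0.5, 0, 0, 0], [0.5, -1.4, 0.2, 0.5, 0, 0, 0], [0.5, 0, 0, 0, 0, 0, 0], [0.5, 0, 0, 0, 0, 0, 0]]])

```text
clock: 19.55
tool_pos: [0.4914, 0.2543, 0.0408]
orientation: [-90.0, -0.0, 2.4]
force: [-0.9, -1.0, -0.0]
opening: 0.0661
```

Run:
```python
from h import *
obs()
p=ctrl.camera_params("wrist");w=ctrl.snapshot("wrist");cv2.imwrite("pics/w7.png",w)
cv2.imwrite("pics/w7c.png",cv2.resize(w[150:350,200:440],(720,600),interpolation=cv2.INTER_CUBIC))
o=ctrl.get_obs()["tool_pos"]
Rt=__import__("scipy.spatial.transform",fromlist=["Rotation"]).Rotation.from_euler("xyz",ctrl.get_obs()["orientation"],degrees=True).as_matrix()
print("grasp pt px",proj(p,[o-.019*Rt[:,1],o-.019*Rt[:,1]+.033*Rt[:,2],o-.019*Rt[:,1]-.033*Rt[:,2]]).round(1).tolist())
g=w.max(2);
for v in range(200,300,6):
    d=np.where(g[v,250:400]<40)[0]+250; print(v,(d.min(),d.max(),len(d)) if len(d) else "-",end=" ")
```

```text
{'clock': 19.55, 'tool_pos': [0.4914, 0.2543, 0.0408], 'orientation': [-89.973, -0.0368, 2.3637], 'force': [-0.8742, -0.9735, -0.0245], 'opening': 0.0661, 'joint_pos': [47.6456, 20.2568, -27.7208, 0.0106, -41.9773, -135.2898]}
grasp pt px [[323.7, 260.0], [392.3, 259.9], [255.2, 260.1]]
200 - 206 - 212 - 218 - 224 - 230 (np.int64(254), np.int64(393), 14) 236 (np.int64(251), np.int64(397), 22) 242 (np.int64(250), np.int64(399), 26) 248 (np.int64(250), np.int64(399), 26) 254 (np.int64(250), np.int64(399), 80) 260 - 266 - 272 - 278 - 284 - 290 (np.int64(250), np.int64(399), 4) 296 (np.int64(399), np.int64(399), 1)
```

View pics/w7c.png

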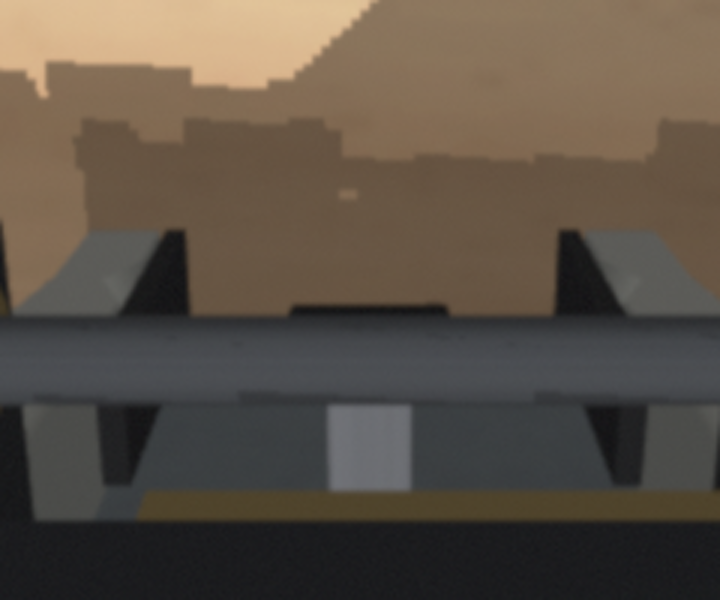

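Request:
step_arm(rows=[[[0.2, 0.2, 0, 0, 0, 0, 0], [-0.1, 0, 0, 0, 0, 0, 0], [-0.3, 0, 0, 0, 0, 0, 0], [-1, 0, 0, 0, 0, 0, 0], [-1, 0, 0, 0, 0, 0, 0], [-1, 0, 0, 0, 0, 0, 0], [-1, 0, 0, 0, 0, 0, 0]]])

```text
clock: 20.48
tool_pos: [0.4933, 0.2539, 0.0404]
orientation: [-90.0, 0.0, 2.3]
force: [0.3, -0.1, -0.6]
opening: 0.0256
```

Request:
step_arm(rows=[[[-1, 0, 0, 0.2, 0, 0, 0], [-1, 0, 0, 0.2, 0, 0, 0], [-1, 0, 0, 0, 0, 0, 0]]])

```text
clock: 20.85
tool_pos: [0.4934, 0.2539, 0.0446]
orientation: [-90.0, -0.0, 2.3]
force: [0.7, -1.1, -1.3]
opening: 0.0255
```

Request:
step_arm(rows=[[[-1, 0, 0, 0.1, 0, 0, 0], [-1, 0, 0, 0, 0, 0, 0]]])

```text
clock: 21.1
tool_pos: [0.4934, 0.2539, 0.0455]
orientation: [-90.0, -0.0, 2.3]
force: [2.4, -1.1, -1.5]
opening: 0.0253
```

Request:
step_arm(rows=[[[-1, 0, 0, 0.1, 0, 0, 0], [-1, 0, 0, 0, 0, 0, 0]]])

```text
clock: 21.35
tool_pos: [0.4934, 0.2539, 0.0465]
orientation: [-90.0, -0.0, 2.3]
force: [2.2, -1.2, -0.8]
opening: 0.0255
```

Request:
step_arm(rows=[[[-1, 0, 0, 0.05, 0, 0, 0], [-1, 0, 0, 0, 0, 0, 0]]])

```text
clock: 21.6
tool_pos: [0.4934, 0.2539, 0.047]
orientation: [-90.0, -0.0, 2.3]
force: [2.5, -1.7, -1.7]
opening: 0.0258
```

Request:
step_arm(rows=[[[-1, 0, 0, 0.05, 0, 0, 0], [-1, 0, 0, 0, 0, 0, 0]]])

```text
clock: 21.85
tool_pos: [0.4934, 0.254, 0.0475]
orientation: [-90.0, -0.0, 2.3]
force: [4.1, -2.1, -1.9]
opening: 0.0253
```

Request:
step_arm(rows=[[[-1, 0, 0, 0.05, 0, 0, 0], [-1, 0, 0, 0, 0, 0, 0]]])

```text
clock: 22.1
tool_pos: [0.4935, 0.254, 0.048]
orientation: [-90.0, -0.0, 2.3]
force: [3.5, -2.3, -1.5]
opening: 0.0256
```

Request:
step_arm(rows=[[[-1, 0.07, 0.03, 0.05, 0, 0, 0], [-1, 0, 0, 0, 0, 0, 0]]])

```text
clock: 22.35
tool_pos: [0.4935, 0.254, 0.0482]
orientation: [-90.0, 0.1, 2.3]
force: [0.7, -2.2, -0.4]
opening: 0.0256
```

Request:
step_arm(rows=[[[-1, 0.03, 0, 0.05, 0, 0, 0], [-1, 0, 0, 0, 0, 0, 0]]])

```text
clock: 22.6
tool_pos: [0.4936, 0.2539, 0.0486]
orientation: [-90.0, 0.1, 2.3]
force: [-2.4, -1.6, -0.7]
opening: 0.0255
```

Request:
step_arm(rows=[[[-1, 0.02, 0, 0.1, 0, 0, 0], [-1, 0, 0, 0, 0, 0, 0]]])

```text
clock: 22.85
tool_pos: [0.4937, 0.2539, 0.0496]
orientation: [-90.0, 0.1, 2.3]
force: [-5.8, -0.4, -0.4]
opening: 0.0259
```

Request:
step_arm(rows=[[[-1, -0.04, 0, 0.1, 0, 0, 0], [-1, 0, 0, 0, 0, 0, 0]]])

```text
clock: 23.1
tool_pos: [0.4938, 0.254, 0.0508]
orientation: [-90.0, 0.0, 2.3]
force: [-3.9, -1.8, -1.2]
opening: 0.0254
```

Request:
step_arm(rows=[[[-1, 0.02, 0, 0.1, 0, 0, 0], [-1, 0, 0, 0, 0, 0, 0]]])

```text
clock: 23.35
tool_pos: [0.4939, 0.254, 0.0518]
orientation: [-90.0, 0.0, 2.3]
force: [-6.2, -2.0, -0.9]
opening: 0.0256
```

Request:
step_arm(rows=[[[-1, 0.02, 0, 0.15, 0, 0, 0], [-1, 0, 0, 0, 0, 0, 0]]])

```text
clock: 23.6
tool_pos: [0.494, 0.254, 0.0533]
orientation: [-90.0, 0.1, 2.3]
force: [-5.9, -1.9, -0.8]
opening: 0.0257
```

Request:
step_arm(rows=[[[-1, 0.12, 0.01, 1.12, 0, 0, 0], [-1, 0.22, 0.01, 1.1, 0, 0, 0], [-1, 0.32, 0.01, 1.08, 0, 0, 0], [-1, 0, 0, 0, 0, 0, 0]]])

```text
clock: 24.1
tool_pos: [0.5017, 0.2545, 0.088]
orientation: [-90.0, -0.1, 2.3]
force: [-4.2, -3.2, -0.3]
opening: 0.0256
```

Request:
step_arm(rows=[[[-1, 0.41, 0.02, 1.05, 0, 0, 0], [-1, 0.49, 0.02, 1.02, 0, 0, 0], [-1, 0.57, 0.02, 0.97, 0, 0, 0], [-1, 0, 0, 0, 0, 0, 0]]])

```text
clock: 24.6
tool_pos: [0.5168, 0.2553, 0.1183]
orientation: [-90.0, -0.1, 2.3]
force: [-4.0, -3.1, 1.3]
opening: 0.0253
```

Request:
step_arm(rows=[[[-1, 0.64, 0.02, 0.92, 0, 0, 0], [-1, 0.72, 0.03, 0.87, 0, 0, 0], [-1, 0.78, 0.03, 0.81, 0, 0, 0], [-1, 0, 0, 0, 0, 0, 0]]])

```text
clock: 25.1
tool_pos: [0.5383, 0.2563, 0.1437]
orientation: [-90.0, -0.1, 2.3]
force: [-4.0, -2.3, 1.8]
opening: 0.0253
```

Request:
step_arm(rows=[[[-1, 0.85, 0.03, 0.74, 0, 0, 0], [-1, 0.9, 0.04, 0.67, 0, 0, 0], [-1, 0.95, 0.04, 0.6, 0, 0, 0], [-1, 0, 0, 0, 0, 0, 0]]])

```text
clock: 25.6
tool_pos: [0.5653, 0.2573, 0.1634]
orientation: [-90.0, -0.1, 2.3]
force: [-1.2, -1.2, 1.3]
opening: 0.0259
```

Request:
step_arm(rows=[[[-1, 0.5, 0.03, 0.28, 0, 0, 0], [-1, 0.52, 0.05, 0.24, 0, 0, 0], [-1, 0, 0, 0, 0, 0, 0], [-1, 0, 0, 0, 0, 0, 0]]])

```text
clock: 26.1
tool_pos: [0.5743, 0.2577, 0.1681]
orientation: [-90.0, 0.0, 2.3]
force: [-0.6, -3.6, 0.4]
opening: 0.0254
```

Run:
```python
from h import *
obs()
s=ctrl.snapshot("scene");t=ctrl.snapshot("top");w=ctrl.snapshot("wrist")
cv2.imwrite("pics/c8.png",np.hstack([cv2.resize(s[110:290,210:410],(444,400),interpolation=cv2.INTER_CUBIC),cv2.resize(w[100:400,190:450],(346,400))]))
cv2.imwrite("pics/s8.png",s);cv2.imwrite("pics/t8.png",t)
```

```text
{'clock': 26.1, 'tool_pos': [0.5743, 0.2577, 0.1681], 'orientation': [-90.0118, 0.0096, 2.3256], 'force': [-0.6233, -3.5551, 0.3933], 'opening': 0.0254, 'joint_pos': [41.9063, 18.7061, -9.9805, 0.0034, -61.3284, -129.5824]}
```

View pics/c8.png

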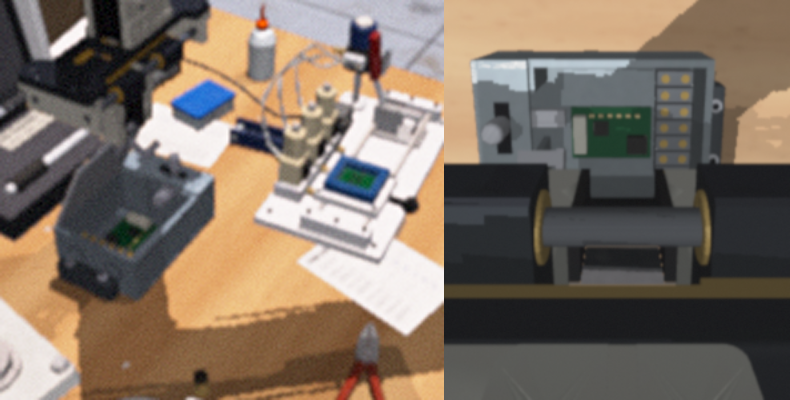

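Request:
step_arm(rows=[[[-1, 0, 0, 0, 0, 0, 0], [-1, 0, 0, 0, 0, 0, 0], [-1, 0, 0, 0, 0, 0, 0], [-1, 0, 0, 0, 0, 0, 0]]])

```text
clock: 26.75
tool_pos: [0.5743, 0.2577, 0.168]
orientation: [-90.0, 0.0, 2.3]
force: [-1.5, -4.2, 1.1]
opening: 0.0253
```

```bash
python3 -c "
from h import *
obs();print(ctrl.close_job())"
```

```text
{'clock': 26.75, 'tool_pos': [0.5743, 0.2577, 0.168], 'orientation': [-90.015, 0.0123, 2.3339], 'force': [-1.5425, -4.2231, 1.1231], 'opening': 0.0253, 'joint_pos': [41.9093, 18.7112, -9.9741, 0.0042, -61.3338, -129.5775]}
the job is handed in; nothing more can be done
None
```

I handed the job in at 26.75 s with the box braced against both stops and the cover held open at about 65° by the pull.

- **Seating the box:** I pushed the box onto the rear stop, then the left stop, then squared it on the rear stop again. At each stop the force climbed with no further motion.
- **Push force:** Sliding took about 7–12 N. The seating pushes peaked at about 19 N, above the 7–14 N you gave, but well under the failure limits.
- **Testing the cover:** I pinched the roller and tugged gently. The cover rose past 0.09 rad at only about 1–2 N with no catch, so the bolt did not have it and I left it alone.
- **Final state:** The tool's height and forward travel both put the cover at about 1.13 rad. The pull is still gripped at 25 mm opening, with a light 4 N push toward the left stop and 1.5 N toward the rear stop. The last pictures show the board exposed and nothing nearby visibly moved.
- **Check that disagreed:** The picture taken before the last squaring push put the rear stop about 1° (1.7 mm) out of line with the box. That push did move the box slightly before it firmed up. I did not measure the rear stop again from a picture, but the tool position during the lift matched a box that had not moved.
- **During the tug:** I pulled the box about 3–4 N away from the rear stop for a moment. I corrected it at once, and the box showed no sign of slipping.

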